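# Set the mug warmer to the orange mark and start it

## Task

With a fingertip resting lightly on the mug warmer's black knurled dial, turn the dial by friction, click by click, until its white pointer clicks in at the orange dot. Then press the green start button well down and let it go. Press gently, and leave the mug on its pad and the salt shaker and teaspoon where they are.

Things in the scene. Friction and masses are not known exactly. Their poses are not given: they have to be found in the camera images.
- warmer: Mug warmer, a low grey box fixed on the worktop, 150 (x) x 380 (y) x 36 mm high. Origin at the centre of its underside; its z is up, x to its rear (away from the robot at yaw 0), y to its left. The round pad (120 mm across, 2 mm high) is centred at y = +120 mm, the dial's axis at x = 0, y = -115 mm, the green button at x = -45 mm, y = 0.
- dial_center (a point): Centre of the flat top face of the black dial, on its upright axis, 58 mm above the worktop. The dial is 96 mm across (too wide to grip) and 14 mm thick, with a fine knurled edge and fine ribs on its top face from 26 to 42 mm from the axis: the place for the fingertip. A fingertip pressing it 3 to 5 mm down, 34 mm from the axis, and moving in an arc about the axis takes the dial round with it.
- spindle (a joint): How far the dial is pressed down on its sprung spindle, m: 0 up, stop at 0.006. The dial starts to sink at about 2 N and gives 0.9 N for each further mm (about 7.5 N at the stop). It springs back up when let go, and turns equally well at any depth.
- dial_pointer (a point): Point in line with the white pointer bar on the dial, 62 mm from the dial's axis (just outside its rim, over the ring of dots), at the height of the dial's top face. It turns with the dial.
- dial (a joint): Angle of the dial, rad, growing anticlockwise seen from above; 0 when the pointer points along the warmer's +x (its rear). It has click positions (detents) every 30 degrees, -120 to +120 degrees, and snaps to the nearest when let go; about 0.035 N m takes it over a click. It starts on the click at -30, 0 or +30 degrees.
- orange_mark (a point): Centre of the orange dot (16 mm across) on the casing beside the dial, 62 mm from the dial's axis and 38 mm above the worktop. Three smaller white dots (10 mm across) lie on the same circle; the four lie at the clicks -90, -60, +60 and +90 degrees, and which of them is the orange one varies.
- start (a joint): Travel of the green start button, m, 0 up to 0.008 at its stop; it switches at 0.005, and springs back when let go (about 5 N at the stop).
- start_top (a point): Centre of the top face of the green start button (26 mm across), in a black ring on the warmer's front part. It is pressed straight down, 6 to 7 mm.
- mug: White mug with dots, 82 mm across and 91 mm high with a handle on the side away from the dial, standing loose on the pad. Origin at the centre of its underside, z up. To be left alone.
- salt_shaker: Salt shaker, 44 mm across, 90 mm high, loose on the worktop. Origin at the centre of its underside. To be left alone.
- teaspoon: Steel teaspoon, 137 mm long, lying loose on the worktop along its x. Origin at the centre of its underside. To be left alone.

How it is judged:
On the way, in this order (a step that is already met when the one before it is completed fails the run):
1. the dial's pointer has clicked in at the orange dot (horizontal distance between dial_pointer and orange_mark below 0.0075 m and velocity of joint dial between -0.3 and 0.3 rad/s and contact force between the fingers and dial below 0.2 N), for 0.3 s.
2. the start button is pressed well down with the dial at the orange dot (horizontal distance between dial_pointer and orange_mark below 0.0075 m and value of joint start above 0.005 m), for 0.05 s.
At the end, for the whole second after the job is handed in: The dial's pointer is in line with the orange dot (within 7.5 mm at the dots, that is 7 degrees), the start button has been pressed down and is up again, and the mug stands upright at rest within 20 mm of where it was (horizontal distance between dial_pointer and orange_mark below 0.0075 m and value of joint start below 0.001 m and distance of mug from where it was at the start of the episode below 0.02 m and angle between mug's own z axis and vertical below 0.1 rad and linear speed of mug below 0.02 m/s); the robot touches nothing.
It fails at once if the mug is lifted, pushed away or tipped (distance of mug from where it was at the start of the episode above 0.02 m or angle between mug's own z axis and vertical above 0.25 rad).
It fails at once if the salt shaker or the teaspoon is moved more than 30 mm (distance of any of salt_shaker, teaspoon from where it was at the start of the episode above 0.03 m).
It fails at once if the warmer, its dial or its button is pressed with more than 40 N (contact force between the fingers and warmer above 40 N).
It also fails if it takes over 54 s, if anything falls off the work surface, if the arm or the gripper's body presses on something with over 40 N, if the wrist force passes 120 N, or if a joint passes its speed limit or range.

## Robot

A 7-joint arm with a two-finger parallel gripper is mounted at the origin on a cart in front of the work surface, level with it; the furniture and walls round the work are solid. World frame = base frame: x ahead of the robot, y to its left, z up, the work surface at z = 0. Lengths are in m, angles in rad, forces in N, time in s.
With the tool pointing down it reaches from about 0.425 to 0.825 m from the base axis. Payload 3.6 kg.
Tool frame: the origin (TCP) lies midway between the tips of the shut fingers; the grasp point (between the pads) lies ctrl.hold_point_z behind it (ctrl.hold_point_z is the distance from the TCP to the grasp point, in m); z points along the fingers, x is the direction in which the jaws open and shut, and the axes are right-handed (so a half turn about z gives the same grasp; the last joint's range is limited). The gripper opens to 93 mm and grips with 3 to 60 N. Pads are 15 mm wide; open, the fingers measure 128 mm over their backs; the gripper's body (75 mm by 188 mm) begins 65 mm behind the grasp point.
Start: joints at [-1.179, 0.615, -0.013, 1.423, 0.008, 1.103, -0.04], TCP at [0.264, 0.594, 0.219] pointing down, gripper open.
Joint ranges: [-3.12, 3.12], [-0.3, 2.06], [-1.34, 1.32], [0.26, 2.42], [-1.36, 4.5], [0.01, 1.98], [-2.84, 2.84]. Speed limits (rad/s): [2.79, 2.79, 3.14, 3.14, 3.14, 3.14, 3.14].

## Interface

Orientations are given as [roll, pitch, yaw] about the fixed x, y, z axes, in that order (R = Rz(yaw) Ry(pitch) Rx(roll)).
In Python, from rig import ctrl gives the robot as it stands.
- The arm moves only by the tool carry_out, never from a script. Its argument "rows" is a list of rows, each an object with "slide": the shift along the world's x, y, z in units of 0.1 m (1.0 is 0.1 m), a list of three; "rot": the turn, a rotation vector about the world's x, y, z in units of 360 degrees (1.0 is 360 degrees), a list of three; "hand": the closure, from -1 (fully open) to 1 (shut), so that 0 is half open. A call has 1 to 5 rows; each row is the pose to reach, as a shift and turn from the pose commanded when the call began, turning the shorter way round; what a row does not reach only later rows make up. A row lasts 1/12 s, in which the tool goes at most 41.7 mm and 7.16 degrees, less where a joint would pass 70% of its speed; a pose out of reach is approached as far as the arm can. A call with a number of a shift or a turn outside -1 to 1 is refused whole. A call with a gripper value outside its range is refused whole. The fingers move at their own pace and stop on an object; the grip force is fixed at half the most. Time passes only in rows, so rows that repeat a pose let the fingers close. It gives the time, the measured TCP pose, the force and the opening at its end, in the units of the state.
- ctrl.state(): the state, without advancing time (a new reading comes with each control period).
- ctrl.camera(name): name is "scene" or "top" or "wrist"; returns (picture, depth): 480x640x3 uint8, red, green, blue; 480x640 float32, m along the optical axis (not along the pixel's ray), 0 where there is no reading.
- ctrl.get_calibration(name): a dict with "camera_matrix" (3x3 intrinsics, pixels), "pose" (4x4, takes a point from camera to world coordinates); the wrist camera has in their place "mount" (4x4, takes a point from camera to tool coordinates, whose origin is the TCP and whose axes are the tool frame's). Camera axes: x right, y down, z forward; pixel columns grow to the right and rows downward; lengths in m; the calibration is good to about 2 mm. A picture is of the moment at which its call begins: read the wrist's pose just before it. get_calibration takes no time and is no camera call.
- ctrl.sign_off(): hands the job in, once; it reports no verdict.
The state is a dict: "time_s": time; "joint_pos": joint angles; "joint_vel": joint speeds; "tau": joint torques, N m; "eef_pos": TCP position; "tcp_rot": TCP orientation; "ft_force": force on the tool from outside, world axes, zero at the start; "moment": the same for the moment, N m; "width": finger opening in m.
Only numpy, scipy, OpenCV 4.12 (cv2) and the standard library are available. Lean on these libraries where they do the work, as an engineer would, in place of code of your own. Each camera call takes 0.05 s, during which the arm holds its last target.

## Working session

There is one attempt and no reset: what is moved stays moved. The work goes in short steps, Python scripts to look and compute and a tool call to move; the robot and the scene stay as the last step left them, time stands still between calls to the robot, and variables do not carry over. Pictures are saved under pics/ and viewed, and the job is handed in when it is done.

Besides the shell and the picture viewer there is one more tool, called after "Emit:" as name(argument=value, ...), one argument or row to a line, values as JSON. carry_out: Moves the arm, as the interface text tells. Shifts and turns lie within -1 to 1; 1 stands for 0.1 m of shift or 360 degrees of turn. Its arguments: {"type":"object","properties":{"rows":{"type":"array"}},"required":["rows"]}

```bash
mkdir -p pics; ls; python3 - <<'E'
from rig import ctrl
import cv2
print(ctrl.state())
for n in ["scene","top"]:
    p,d=ctrl.camera(n); cv2.imwrite(f"pics/{n}0.png",p[:,:,::-1])
    import numpy as np; np.save(f"pics/{n}0.npy",d)
    print(ctrl.get_calibration(n))
print(ctrl.get_calibration("wrist"), ctrl.hold_point_z)
E
```

```text
pics
{'time_s': 0.0, 'joint_pos': array([-1.17950765,  0.61588733, -0.01263439,  1.42489126,  0.00809821,
        1.10338699, -0.04039493]), 'joint_vel': array([ 0.00188259,  0.00081407,  0.00041261, -0.00133403, -0.00152016,
        0.00086145,  0.00056834]), 'tau': array([-1.66479454e-04, -4.58935511e+01,  2.08876161e-01, -1.65742511e+01,
       -6.10718597e-02,  2.05148582e-02,  2.29170755e-04]), 'eef_pos': array([0.26339362, 0.59338005, 0.21750435]), 'tcp_rot': array([3.14156895e+00, 2.52286068e-03, 1.15309308e+00]), 'ft_force': array([0.09586725, 0.72154749, 0.59204978]), 'moment': array([ 0.02591553, -0.02097391,  0.00333654]), 'width': 0.09298565163555882}
{'camera_matrix': array([[593.70360798,   0.        , 313.83284077],
       [  0.        , 593.70360798, 251.63084468],
       [  0.        ,   0.        ,   1.        ]]), 'pose': array([[ 0.81681705, -0.41056213,  0.40527602, -0.05224513],
       [-0.57689534, -0.5828822 ,  0.57222383, -0.75087348],
       [ 0.00129475, -0.70120402, -0.7129595 ,  1.03316775],
       [ 0.        ,  0.        ,  0.        ,  1.        ]])}
{
[... 256 characters left out ...]
4133, -0.02301816,  0.01368819,  0.02739266],
       [-0.01175107, -0.08228147, -0.99653985,  1.02032865],
       [ 0.        ,  0.        ,  0.        ,  1.        ]])}
{'camera_matrix': array([[386.2879022 ,   0.        , 318.42963171],
       [  0.        , 386.2879022 , 251.49273994],
       [  0.        ,   0.        ,   1.        ]]), 'mount': array([[ 9.99999421e-01, -1.07576249e-03,  7.85735556e-06,
         1.53227519e-04],
       [ 1.02739882e-03,  9.57156880e-01,  2.89568043e-01,
        -8.14017860e-02],
       [-3.19027160e-04, -2.89567867e-01,  9.57157431e-01,
        -1.66276189e-01],
       [ 0.00000000e+00,  0.00000000e+00,  0.00000000e+00,
         1.00000000e+00]])} 0.0188
```

View pics/scene0.png

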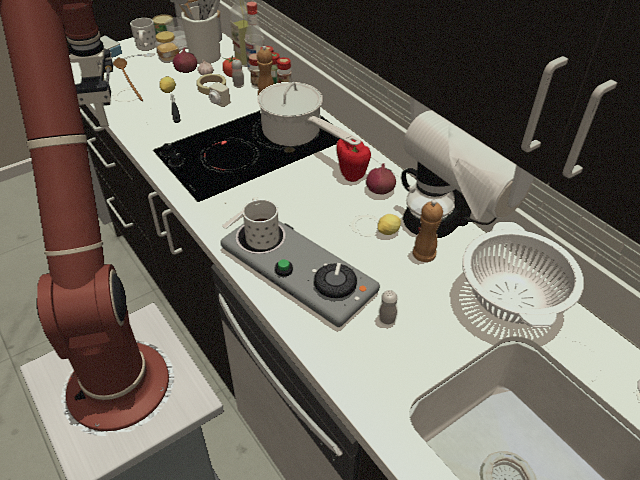

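View pics/top0.png

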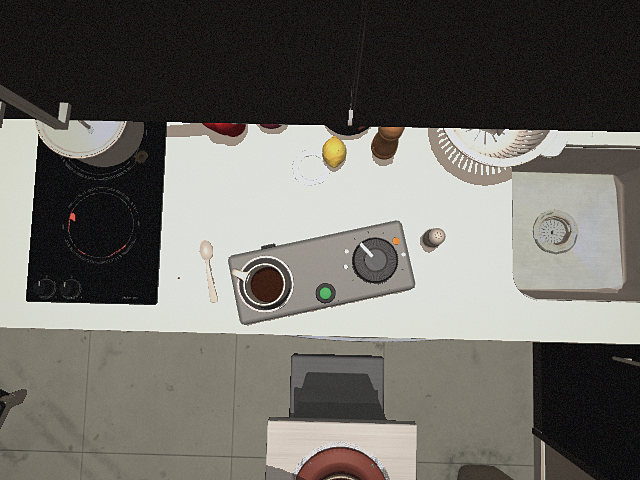

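```bash
cat > h.py <<'E'
import numpy as np, cv2
from rig import ctrl
def ray(n,uv,z):
    c=ctrl.get_calibration(n);P=c["pose"]
    d=P[:3,:3]@np.linalg.inv(c["camera_matrix"])@np.array([uv[0],uv[1],1.])
    return P[:3,3]+d*(z-P[2,3])/d[2]
def blob(m):
    n,l,s,c=cv2.connectedComponentsWithStats(m.astype(np.uint8))
    return [(s[i,4],c[i].round(2)) for i in range(1,n) if s[i,4]>=6]
E
python3 - <<'E'
from h import *
for n,(a,b,c,d) in dict(top=(220,330,220,430),scene=(190,330,210,410)).items():
    p=cv2.imread(f"pics/{n}0.png"); cr=p[a:b,c:d]
    cv2.imwrite(f"pics/{n}z.png",cv2.resize(cr,None,fx=3.8,fy=3.8,interpolation=cv2.INTER_CUBIC))
    hsv=cv2.cvtColor(cr,cv2.COLOR_BGR2HSV);H,S,V=[hsv[...,i].astype(int) for i in range(3)]
    off=np.array([c,a])
    for nm,m,z in [("orange",(H>4)&(H<20)&(S>150)&(V>150),.038),("green",(H>50)&(H<85)&(S>120)&(V>70),.042),("white",(S<40)&(V>190),.038)]:
        for s,ct in blob(m): print(n,nm,s,ct+off,ray(n,ct+off,z).round(4), ray(n,ct+off,.058).round(4) if nm=="white" else "")
E
```

```text
top orange 41 [395.83 240.68] [ 0.5369 -0.1051  0.038 ] 
top green 88 [324.83 293.44] [0.4226 0.0419 0.042 ] 
top white 10069 [327.76 277.88] [0.4552 0.0366 0.038 ] [0.4548 0.0364 0.058 ]
top white 52 [366.  249.6] [ 0.5166 -0.0426  0.038 ] [ 0.515  -0.0411  0.058 ]
top white 16 [346.38 250.75] [ 0.5132 -0.0013  0.038 ] [ 0.5117 -0.0007  0.058 ]
top white 14 [403.14 254.07] [ 0.5089 -0.1208  0.038 ] [ 0.5075 -0.1178  0.058 ]
top white 409 [264.1  276.52] [0.4548 0.1705 0.038 ] [0.4545 0.1676 0.058 ]
top white 14 [345.36 266.21] [4.805e-01 2.000e-04 3.800e-02] [0.4797 0.0007 0.058 ]
top white 117 [252.2  301.41] [0.4022 0.1936 0.038 ] [0.403  0.1902 0.058 ]
scene orange 26 [362.5 288. ] [ 0.5364 -0.1067  0.038 ] 
scene green 76 [283.34 263.72] [0.4315 0.0532 0.042 ] 
scene white 14030 [322.31 248.03] [0.5367 0.0461 0.038 ] [0.5249 0.03   0.058 ]
scene white 8 [281.25 227.88] [0.4953 0.1604 0.038 ] [0.4843 0.142  0.058 ]
scene white 6 [236.83 233.33] [0.3967 0.2062 0.038 ] [0.3877 0.1869 0.058 ]
scene white 9 [283.67 234.33] [0.4876 0.1379 0.038 ] [0.4768 0.12   0.058 ]
scene white 15 [277.73 245.27] [0.4556 0.1146 0.038 ] [0.4453 0.0972 0.058 ]
scene white 16 [241.06 245.75] [0.3835 0.1633 0.038 ] [0.3748 0.1449 0.058 ]
scene white 19 [260.79 251.79] [0.4112 0.1192 0.038 ] [0.4019 0.1017 0.058 ]
scene white 33 [337.15 268.  ] [ 0.5268 -0.0258  0.038 ] [ 0.5151 -0.0404  0.058 ]
scene white 11 [314. 270.] [ 4.798e-01 -4.000e-04  3.800e-02] [ 0.4692 -0.0155  0.058 ]
scene white 10 [356.5 297.8] [ 0.508  -0.1214  0.038 ] [ 0.4968 -0.134   0.058 ]
scene white 7 [222.71 300.14] [0.266  0.0411 0.038 ] [0.2596 0.0252 0.058 ]
```

View pics/topz.png

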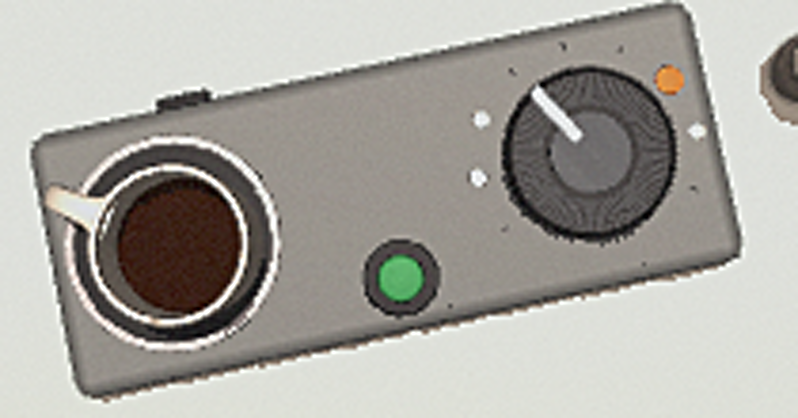

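View pics/scenez.png

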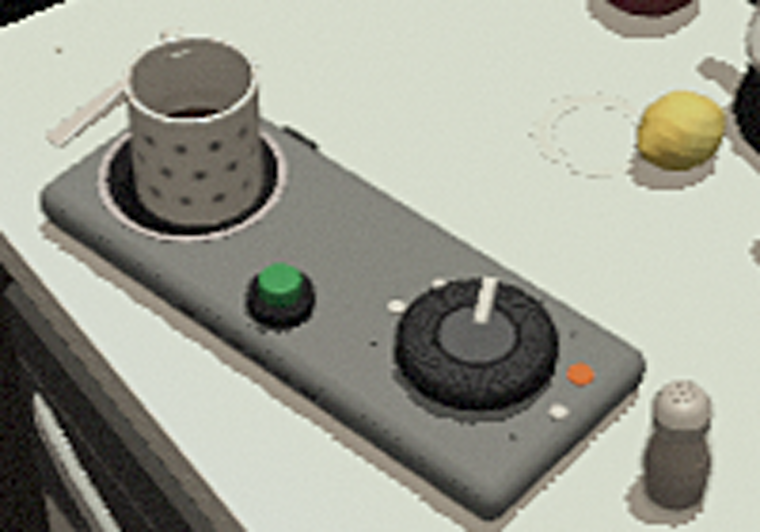

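```bash
python3 - <<'E'
from h import *
c=ctrl.get_calibration("top");K=c["camera_matrix"];P=c["pose"];d=np.load("pics/top0.npy")
for nm,u,v in [("green",325,293),("dial",375,261),("dial2",380,266),("case",300,270),("ring",316,293),("table",450,270),("shaker",433,237)]:
    z=np.median(d[v-1:v+2,u-1:u+2]); q=np.linalg.inv(K)@[u,v,1]*z
    print(nm,(P[:3,:3]@q+P[:3,3]).round(4))
C=np.mean([[0.5089,-.1208],[.4805,.0002],[.508,-.1214],[.4798,-.0004]],0)
B=np.array([.48015,-.0001]);D=B-C;yaw=np.arctan2(-D[0],D[1]);print(C,np.linalg.norm(D),np.degrees(yaw))
def ang(p): e=np.array(p)-C; return np.hypot(*e),np.degrees(np.arctan2(e[1],e[0])-yaw)
print(ang([.53665,-.1059]),ang([.5132,-.0013]),ang([.515,-.0408]))
R=np.array([[np.cos(yaw),-np.sin(yaw)],[np.sin(yaw),np.cos(yaw)]]);print("btn",C+R@[-.045,.115])
for a in (-45,): print(C+.034*np.array([np.cos(np.radians(a)),np.sin(np.radians(a))]))
E
```

```text
green [0.4238 0.0413 0.0623]
dial [ 0.4919 -0.0601  0.0576]
dial2 [ 0.4818 -0.0706  0.0573]
case [0.4704 0.0955 0.0357]
ring [0.4231 0.0601 0.0473]
table [ 0.4793 -0.2288 -0.0005]
shaker [ 0.5412 -0.1729  0.0861]
[ 0.4943 -0.0606] 0.06213270072996988 13.163956620703678
(np.float64(0.06201300266879515), np.float64(-60.09160946620311)) (np.float64(0.062239055262752814), np.float64(59.15800695776113)) (np.float64(0.028644894833111185), np.float64(30.56301335923962))
btn [0.42429258 0.04112984]
[ 0.51834163 -0.08464163]
```

Emit:
carry_out(
  rows=[
    {"slide": [0.37,-1,0],"rot": [0,0,-0.01],"hand": 1},
    {"slide": [0.37,-1,0],"rot": [0,0,-0.01],"hand": 1},
    {"slide": [0.37,-1,0],"rot": [0,0,-0.01],"hand": 1},
  ],
)

```text
time_s: 0.35
eef_pos: [0.3029, 0.4892, 0.2179]
tcp_rot: [3.138, 0.004, 1.087]
ft_force: [2.0, -0.1, -0.7]
width: 0.0775
```

Emit:
carry_out(
  rows=[
    {"slide": [0.37,-1,0],"rot": [0,0,-0.01],"hand": 1},
    {"slide": [0.37,-1,0],"rot": [0,0,-0.01],"hand": 1},
    {"slide": [0.37,-1,0],"rot": [0,0,-0.01],"hand": 1},
  ],
)

```text
time_s: 0.6
eef_pos: [0.3396, 0.3886, 0.2183]
tcp_rot: [3.139, 0.003, 1.022]
ft_force: [0.4, -1.1, -0.1]
width: 0.0576
```

Emit:
carry_out(
  rows=[
    {"slide": [0.37,-1,0],"rot": [0,0,-0.01],"hand": 1},
    {"slide": [0.37,-1,0],"rot": [0,0,-0.01],"hand": 1},
    {"slide": [0.37,-1,0],"rot": [0,0,-0.01],"hand": 1},
  ],
)

```text
time_s: 0.85
eef_pos: [0.376, 0.2887, 0.2184]
tcp_rot: [3.14, 0.003, 0.959]
ft_force: [0.5, 0.6, 0.1]
width: 0.0374
```

Emit:
carry_out(
  rows=[
    {"slide": [0.37,-1,0],"rot": [0,0,-0.01],"hand": 1},
    {"slide": [0.37,-1,0],"rot": [0,0,-0.01],"hand": 1},
    {"slide": [0.37,-1,0],"rot": [0,0,-0.01],"hand": 1},
  ],
)

```text
time_s: 1.1
eef_pos: [0.4127, 0.189, 0.2186]
tcp_rot: [3.14, 0.002, 0.896]
ft_force: [0.5, 0.1, -0.2]
width: 0.0176
```

Emit:
carry_out(
  rows=[
    {"slide": [0.37,-1,0],"rot": [0,0,-0.01],"hand": 1},
    {"slide": [0.37,-1,0],"rot": [0,0,-0.01],"hand": 1},
    {"slide": [0.37,-1,0],"rot": [0,0,-0.01],"hand": 1},
  ],
)

```text
time_s: 1.35
eef_pos: [0.4496, 0.089, 0.2186]
tcp_rot: [3.14, 0.002, 0.833]
ft_force: [-0.4, 0.2, 0.6]
width: 0.0009
```

Emit:
carry_out(
  rows=[
    {"slide": [0.37,-1,0],"rot": [0,0,-0.01],"hand": 1},
    {"slide": [0.37,-1,0],"rot": [0,0,-0.01],"hand": 1},
    {"slide": [0.37,-1,0],"rot": [0,0,-0.01],"hand": 1},
    {"slide": [0.37,-1,0],"rot": [0,0,-0.01],"hand": 1},
  ],
)

```text
time_s: 1.68
eef_pos: [0.4869, -0.013, 0.2186]
tcp_rot: [3.138, 0.002, 0.765]
ft_force: [-0.1, 0.6, -0.2]
width: 0.0004
```

Emit:
carry_out(
  rows=[
    {"slide": [0.31,-0.72,-0.3],"rot": [0,0,0],"hand": 1},
    {"slide": [0.31,-0.72,-0.7],"rot": [0,0,0],"hand": 1},
    {"slide": [0.31,-0.72,-1],"rot": [0,0,0],"hand": 1},
    {"slide": [0.31,-0.72,-1],"rot": [0,0,0],"hand": 1},
  ],
)

```text
time_s: 2.02
eef_pos: [0.5137, -0.0794, 0.114]
tcp_rot: [-3.135, 0.006, 0.773]
ft_force: [-1.3, -0.5, -0.0]
width: 0.0003
```

Emit:
carry_out(
  rows=[
    {"slide": [0,0,-0.2],"rot": [0,0,0],"hand": 1},
    {"slide": [0,0,-0.4],"rot": [0,0,0],"hand": 1},
    {"slide": [0,0,-0.5],"rot": [0,0,0],"hand": 1},
    {"slide": [0,0,-0.5],"rot": [0,0,0],"hand": 1},
  ],
)

```text
time_s: 2.35
eef_pos: [0.5151, -0.0761, 0.0672]
tcp_rot: [-3.137, 0.002, 0.778]
ft_force: [-0.4, 1.1, -0.1]
width: 0.0005
```

```bash
python3 - <<'E'
from h import *
s=ctrl.state();print(s["eef_pos"],s["ft_force"])
for n in ["scene","wrist"]:
    p,d=ctrl.camera(n); p=p[:,:,::-1]
    if n=="scene": p=cv2.resize(p[190:330,210:410],None,fx=3.8,fy=3.8)
    cv2.imwrite(f"pics/{n}1.png",p)
E
```

```text
[ 0.51510489 -0.07609417  0.0671573 ] [-0.36677335  1.06046056 -0.09499159]
```

View pics/scene1.png

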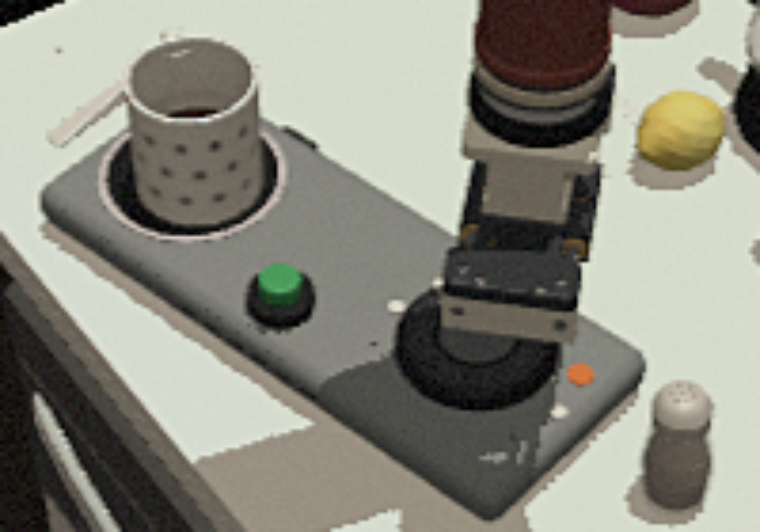

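View pics/wrist1.png

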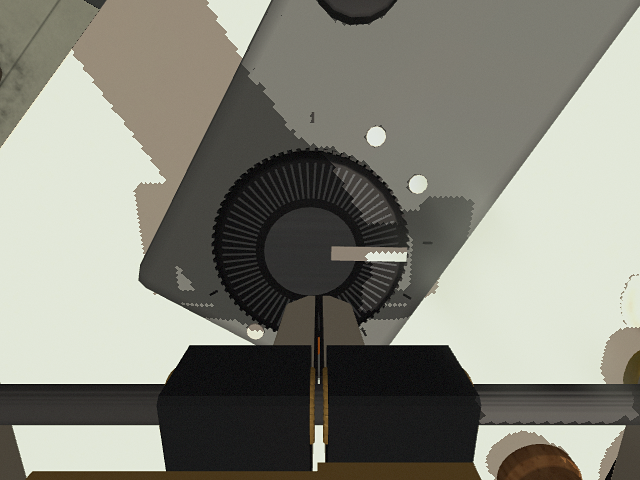

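Emit:
carry_out(
  rows=[
    {"slide": [0.03,-0.085,0],"rot": [0,0,0],"hand": 1},
    {"slide": [0.03,-0.085,0],"rot": [0,0,0],"hand": 1},
    {"slide": [0.03,-0.085,0],"rot": [0,0,0],"hand": 1},
  ],
)

```text
time_s: 2.7
eef_pos: [0.5207, -0.0875, 0.0698]
tcp_rot: [3.139, -0.001, 0.775]
ft_force: [-0.0, 0.3, 0.8]
width: 0.0005
```

Emit:
carry_out(
  rows=[
    {"slide": [0,0,0],"rot": [0,0,0],"hand": 1},
    {"slide": [0,0,0],"rot": [0,0,0],"hand": 1},
    {"slide": [0,0,0],"rot": [0,0,0],"hand": 1},
    {"slide": [0,0,0],"rot": [0,0,0],"hand": 1},
  ],
)

```text
time_s: 3.03
eef_pos: [0.5197, -0.0863, 0.0687]
tcp_rot: [-3.141, -0.0, 0.776]
ft_force: [0.3, 0.0, 0.1]
width: 0.0004
```

Emit:
carry_out(
  rows=[
    {"slide": [-0.015,0.015,-0.04],"rot": [0,0,0],"hand": 1},
    {"slide": [-0.015,0.015,-0.08],"rot": [0,0,0],"hand": 1},
    {"slide": [-0.015,0.015,-0.12],"rot": [0,0,0],"hand": 1},
    {"slide": [-0.015,0.015,-0.12],"rot": [0,0,0],"hand": 1},
    {"slide": [-0.015,0.015,-0.12],"rot": [0,0,0],"hand": 1},
  ],
)

```text
time_s: 3.45
eef_pos: [0.518, -0.0846, 0.0565]
tcp_rot: [-3.141, 0.0, 0.776]
ft_force: [-1.5, 0.7, 4.1]
width: 0.0008
```

Emit:
carry_out(
  rows=[
    {"slide": [0,0,-0.01],"rot": [0,0,0],"hand": 1},
    {"slide": [0,0,-0.02],"rot": [0,0,0],"hand": 1},
    {"slide": [0,0,-0.02],"rot": [0,0,0],"hand": 1},
    {"slide": [0,0,-0.02],"rot": [0,0,0],"hand": 1},
  ],
)

```text
time_s: 3.78
eef_pos: [0.518, -0.0847, 0.0548]
tcp_rot: [-3.141, -0.0, 0.776]
ft_force: [-2.4, 2.1, 5.4]
width: 0.0007
```

```bash
python3 - <<'E'
import numpy as np,json
a=-45.4; r=.34
f=lambda t:r*np.array([np.cos(np.radians(t)),np.sin(np.radians(t))])
for k in range(7):
    print(k,[list(map(float,(f(a-3*(i+1))-f(a)).round(3))) for i in range(5)]); a-=15
print(3/360)
E
```

```text
0 [[-0.013, -0.012], [-0.027, -0.024], [-0.041, -0.034], [-0.056, -0.044], [-0.071, -0.054]]
1 [[-0.016, -0.008], [-0.032, -0.016], [-0.048, -0.023], [-0.065, -0.028], [-0.082, -0.033]]
2 [[-0.017, -0.004], [-0.035, -0.007], [-0.053, -0.009], [-0.07, -0.011], [-0.088, -0.011]]
3 [[-0.018, 0.001], [-0.036, 0.002], [-0.053, 0.005], [-0.071, 0.008], [-0.088, 0.012]]
4 [[-0.017, 0.005], [-0.034, 0.011], [-0.05, 0.018], [-0.066, 0.026], [-0.082, 0.035]]
5 [[-0.015, 0.009], [-0.03, 0.02], [-0.044, 0.031], [-0.057, 0.042], [-0.07, 0.055]]
6 [[-0.012, 0.013], [-0.024, 0.027], [-0.034, 0.041], [-0.044, 0.056], [-0.054, 0.071]]
0.008333333333333333
```

Emit:
carry_out(
  rows=[
    {"slide": [-0.013,-0.012,0],"rot": [0,0,-0.0083],"hand": 1},
    {"slide": [-0.027,-0.024,0],"rot": [0,0,-0.0167],"hand": 1},
    {"slide": [-0.041,-0.034,0],"rot": [0,0,-0.025],"hand": 1},
    {"slide": [-0.056,-0.044,0],"rot": [0,0,-0.0333],"hand": 1},
    {"slide": [-0.071,-0.054,0],"rot": [0,0,-0.0417],"hand": 1},
  ],
)

```text
time_s: 4.2
eef_pos: [0.5138, -0.09, 0.0555]
tcp_rot: [3.139, -0.005, 0.512]
ft_force: [2.5, 1.7, 4.3]
width: 0.0005
```

Emit:
carry_out(
  rows=[
    {"slide": [-0.016,-0.008,0],"rot": [0,0,-0.0083],"hand": 1},
    {"slide": [-0.032,-0.016,0],"rot": [0,0,-0.0167],"hand": 1},
    {"slide": [-0.048,-0.023,0],"rot": [0,0,-0.025],"hand": 1},
    {"slide": [-0.065,-0.028,0],"rot": [0,0,-0.0333],"hand": 1},
    {"slide": [-0.082,-0.033,0],"rot": [0,0,-0.0417],"hand": 1},
  ],
)

```text
time_s: 4.62
eef_pos: [0.5061, -0.0941, 0.0556]
tcp_rot: [3.138, -0.006, 0.25]
ft_force: [3.3, 0.4, 3.8]
width: 0.0002
```

```bash
python3 - <<'E'
from h import *
for n in ["wrist","top"]:
    p,d=ctrl.camera(n); p=p[:,:,::-1]
    if n=="top": p=cv2.resize(p[220:330,220:430],None,fx=3.8,fy=3.8)
    cv2.imwrite(f"pics/{n}2.png",p)
E
```

```text
(no output)
```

View pics/wrist2.png

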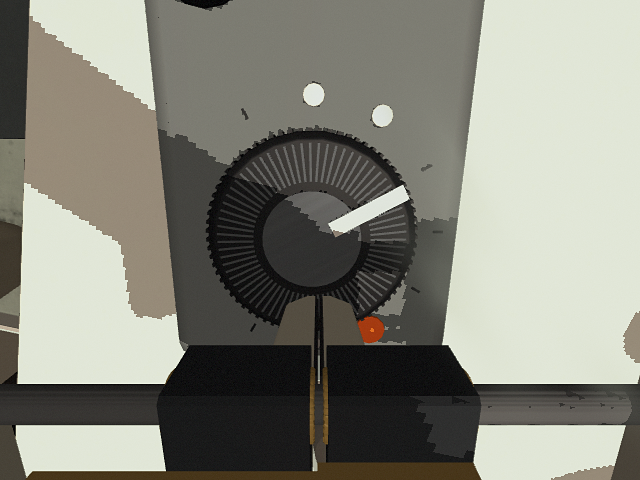

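View pics/top2.png

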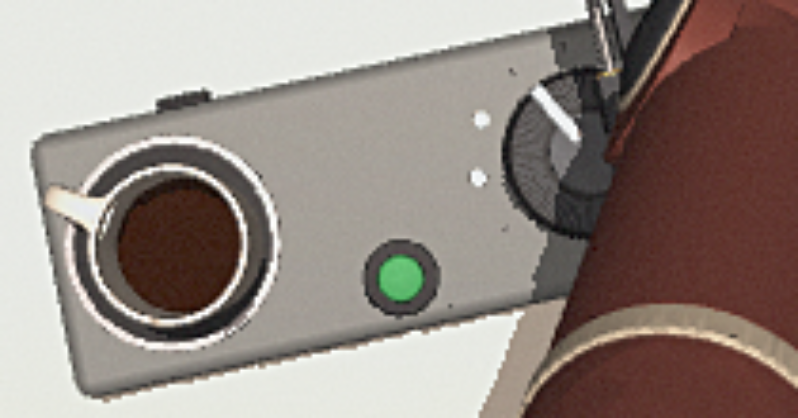

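```bash
python3 - <<'E'
from h import *
s=ctrl.state();print(s["time_s"],s["eef_pos"],s["tcp_rot"],s["ft_force"],s["moment"])
E
```

```text
4.7167 [ 0.5054845  -0.09427622  0.05547761] [ 3.13847806 -0.00489266  0.25197655] [1.80249846 0.28299101 3.99816506] [-0.06153698 -0.52655711  0.02115568]
```

Emit:
carry_out(
  rows=[
    {"slide": [0,0,-0.01],"rot": [0,0,0],"hand": 1},
    {"slide": [0,0,-0.02],"rot": [0,0,0],"hand": 1},
    {"slide": [0,0,-0.03],"rot": [0,0,0],"hand": 1},
    {"slide": [0,0,-0.03],"rot": [0,0,0],"hand": 1},
  ],
)

```text
time_s: 5.05
eef_pos: [0.5052, -0.0944, 0.0524]
tcp_rot: [3.139, -0.004, 0.253]
ft_force: [2.0, 0.1, 7.9]
width: 0.0006
```

```bash
python3 - <<'E'
import numpy as np
a=-73; r=.355
f=lambda t:r*np.array([np.cos(np.radians(t)),np.sin(np.radians(t))])
for k in range(8):
    print(k,a,[list(map(float,(f(a-3*(i+1))-f(a)).round(3))) for i in range(5)]); a-=15
E
```

```text
0 -73 [[-0.018, -0.005], [-0.036, -0.009], [-0.054, -0.012], [-0.073, -0.014], [-0.091, -0.015]]
1 -88 [[-0.019, -0.0], [-0.037, 0.001], [-0.056, 0.002], [-0.074, 0.005], [-0.092, 0.009]]
2 -103 [[-0.018, 0.005], [-0.036, 0.01], [-0.053, 0.017], [-0.07, 0.024], [-0.087, 0.032]]
3 -118 [[-0.016, 0.009], [-0.032, 0.019], [-0.047, 0.03], [-0.062, 0.042], [-0.075, 0.054]]
4 -133 [[-0.013, 0.013], [-0.026, 0.027], [-0.038, 0.041], [-0.049, 0.056], [-0.059, 0.072]]
5 -148 [[-0.009, 0.016], [-0.018, 0.032], [-0.026, 0.049], [-0.033, 0.067], [-0.038, 0.084]]
6 -163 [[-0.005, 0.018], [-0.009, 0.036], [-0.012, 0.054], [-0.014, 0.073], [-0.015, 0.091]]
7 -178 [[-0.0, 0.019], [0.001, 0.037], [0.002, 0.056], [0.005, 0.074], [0.009, 0.092]]
```

7.9 N, around the stop. One 15° arc, then look.

Emit:
carry_out(
  rows=[
    {"slide": [-0.018,-0.005,0],"rot": [0,0,-0.0083],"hand": 1},
    {"slide": [-0.036,-0.009,0],"rot": [0,0,-0.0167],"hand": 1},
    {"slide": [-0.054,-0.012,0],"rot": [0,0,-0.025],"hand": 1},
    {"slide": [-0.073,-0.014,0],"rot": [0,0,-0.0333],"hand": 1},
    {"slide": [-0.091,-0.015,0],"rot": [0,0,-0.0417],"hand": 1},
  ],
)

```text
time_s: 5.47
eef_pos: [0.4951, -0.0961, 0.0524]
tcp_rot: [3.14, -0.003, -0.012]
ft_force: [1.8, -0.3, 7.1]
width: 0.0005
```

Emit:
carry_out(
  rows=[
    {"slide": [-0.019,0,0],"rot": [0,0,-0.0083],"hand": 1},
    {"slide": [-0.037,0.001,0],"rot": [0,0,-0.0167],"hand": 1},
    {"slide": [-0.056,0.002,0],"rot": [0,0,-0.025],"hand": 1},
    {"slide": [-0.074,0.005,0],"rot": [0,0,-0.0333],"hand": 1},
    {"slide": [-0.092,0.009,0],"rot": [0,0,-0.0417],"hand": 1},
  ],
)

```text
time_s: 5.88
eef_pos: [0.4862, -0.0953, 0.0524]
tcp_rot: [3.141, -0.004, -0.274]
ft_force: [2.9, -0.1, 7.4]
width: 0.0003
```

```bash
python3 - <<'E'
from h import *
s=ctrl.state();print(s["time_s"],s["eef_pos"],s["tcp_rot"],s["ft_force"],s["moment"])
p,d=ctrl.camera("wrist"); cv2.imwrite(f"pics/wrist3.png",p[:,:,::-1])
E
```

```text
5.8833 [ 0.48617109 -0.09527743  0.05236471] [ 3.14102799 -0.00389917 -0.27389937] [ 2.85121452 -0.13793171  7.38734347] [-0.06534639 -0.41250846  0.01648841]
```

View pics/wrist3.png

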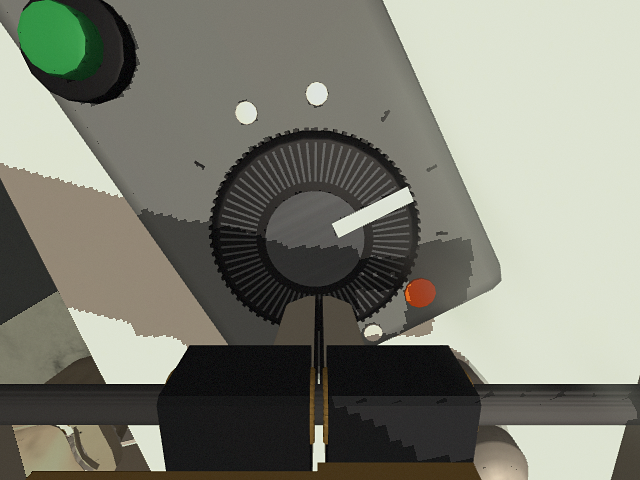

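Emit:
carry_out(
  rows=[
    {"slide": [-0.018,0.005,0],"rot": [0,0,-0.0083],"hand": 1},
    {"slide": [-0.036,0.01,0],"rot": [0,0,-0.0167],"hand": 1},
    {"slide": [-0.053,0.017,0],"rot": [0,0,-0.025],"hand": 1},
    {"slide": [-0.07,0.024,0],"rot": [0,0,-0.0333],"hand": 1},
    {"slide": [-0.087,0.032,0],"rot": [0,0,-0.0417],"hand": 1},
  ],
)

```text
time_s: 6.35
eef_pos: [0.4769, -0.0918, 0.0522]
tcp_rot: [-3.141, -0.003, -0.536]
ft_force: [1.9, 0.1, 6.2]
width: 0.0003
```

Emit:
carry_out(
  rows=[
    {"slide": [-0.016,0.009,0],"rot": [0,0,-0.0083],"hand": 1},
    {"slide": [-0.032,0.019,0],"rot": [0,0,-0.0167],"hand": 1},
    {"slide": [-0.047,0.03,0],"rot": [0,0,-0.025],"hand": 1},
    {"slide": [-0.062,0.042,0],"rot": [0,0,-0.0333],"hand": 1},
    {"slide": [-0.075,0.054,0],"rot": [0,0,-0.0417],"hand": 1},
  ],
)

```text
time_s: 6.77
eef_pos: [0.4698, -0.0868, 0.0523]
tcp_rot: [-3.141, -0.004, -0.798]
ft_force: [2.5, -1.5, 7.6]
width: 0.0002
```

Emit:
carry_out(
  rows=[
    {"slide": [-0.013,0.013,0],"rot": [0,0,-0.0083],"hand": 1},
    {"slide": [-0.026,0.027,0],"rot": [0,0,-0.0167],"hand": 1},
    {"slide": [-0.038,0.041,0],"rot": [0,0,-0.025],"hand": 1},
    {"slide": [-0.049,0.056,0],"rot": [0,0,-0.0333],"hand": 1},
    {"slide": [-0.059,0.072,0],"rot": [0,0,-0.0417],"hand": 1},
  ],
)

```text
time_s: 7.18
eef_pos: [0.4637, -0.0796, 0.0523]
tcp_rot: [-3.14, -0.003, -1.06]
ft_force: [1.6, -1.0, 7.0]
width: 0.0005
```

```bash
python3 - <<'E'
from h import *
s=ctrl.state();print(s["time_s"],s["eef_pos"],s["tcp_rot"],s["ft_force"],s["joint_pos"])
p,d=ctrl.camera("wrist"); cv2.imwrite(f"pics/wrist4.png",p[:,:,::-1])
E
```

```text
7.1833 [ 0.46368494 -0.0795969   0.05227807] [-3.14000537e+00 -2.73964248e-03 -1.06045970e+00] [ 1.55233578 -1.02527206  6.99379236] [-0.28864849  0.69027506  0.63063911  2.11568099 -0.76486096  0.57155254
 -0.15847085]
```

View pics/wrist4.png

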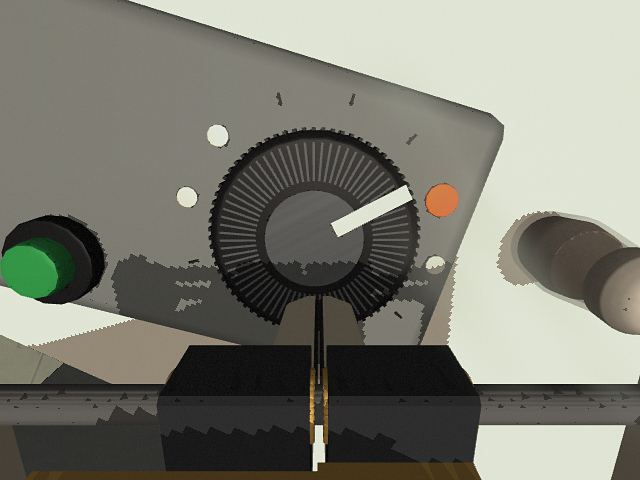

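Emit:
carry_out(
  rows=[
    {"slide": [-0.009,0.016,0],"rot": [0,0,-0.0083],"hand": 1},
    {"slide": [-0.018,0.032,0],"rot": [0,0,-0.0167],"hand": 1},
    {"slide": [-0.026,0.049,0],"rot": [0,0,-0.025],"hand": 1},
    {"slide": [-0.026,0.049,0],"rot": [0,0,-0.025],"hand": 1},
  ],
)

```text
time_s: 7.57
eef_pos: [0.4603, -0.0733, 0.0519]
tcp_rot: [-3.141, 0.0, -1.216]
ft_force: [1.5, 2.0, 7.2]
width: 0.0003
```

```bash
python3 - <<'E'
from h import *
s=ctrl.state();print(s["time_s"],s["eef_pos"],s["tcp_rot"],s["ft_force"],s["joint_pos"])
p,d=ctrl.camera("wrist"); cv2.imwrite(f"pics/wrist5.png",p[:,:,::-1])
E
```

```text
7.5667 [ 0.4603229  -0.07328887  0.05193154] [-3.14077648e+00  2.56131423e-04 -1.21572425e+00] [1.45874469 1.98911789 7.15535195] [-0.32516923  0.70029025  0.67239254  2.12613555 -0.80917189  0.58892312
 -0.27712329]
```

View pics/wrist5.png

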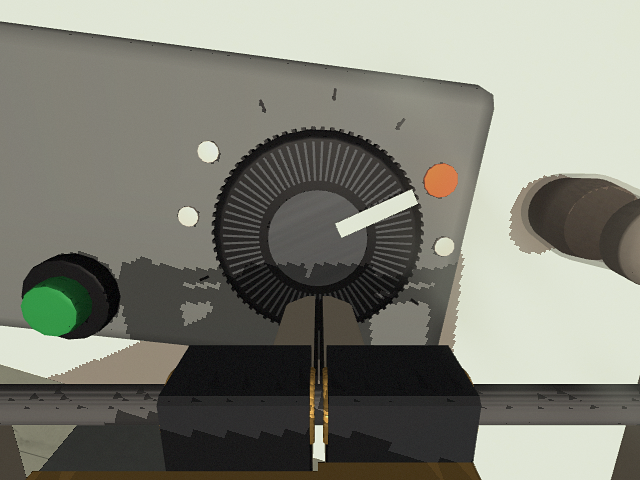

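Emit:
carry_out(
  rows=[
    {"slide": [0,0,0.1],"rot": [0,0,0],"hand": 1},
    {"slide": [0,0,0.3],"rot": [0,0,0],"hand": 1},
    {"slide": [0,0,0.5],"rot": [0,0,0],"hand": 1},
    {"slide": [0,0,0.6],"rot": [0,0,0],"hand": 1},
    {"slide": [0,0,0.6],"rot": [0,0,0],"hand": 1},
  ],
)

```text
time_s: 8.03
eef_pos: [0.4601, -0.074, 0.113]
tcp_rot: [-3.14, -0.001, -1.215]
ft_force: [-0.1, 0.5, -0.8]
width: 0.0005
```

```bash
python3 - <<'E'
from h import *
s=ctrl.state();print(s["time_s"],s["eef_pos"],s["tcp_rot"],s["ft_force"],s["joint_pos"])
p,d=ctrl.camera("wrist"); cv2.imwrite(f"pics/wrist6.png",p[:,:,::-1])
E
```

```text
8.0333 [ 0.46014042 -0.07398491  0.11300807] [-3.13993147e+00 -1.09062121e-03 -1.21479305e+00] [-0.10463736  0.52740323 -0.78337972] [-0.41490949  0.61236203  0.80379893  2.07974778 -0.67371631  0.72552333
 -0.38829811]
```

View pics/wrist6.png

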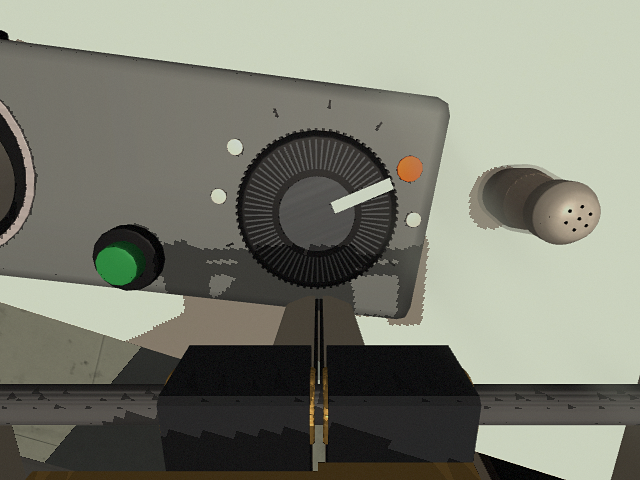

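Emit:
carry_out(
  rows=[
    {"slide": [0,0.2,0],"rot": [0,0,0.019],"hand": 1},
    {"slide": [0,0.4,0],"rot": [0,0,0.038],"hand": 1},
    {"slide": [0,0.6,0],"rot": [0,0,0.057],"hand": 1},
    {"slide": [0,0.7,0],"rot": [0,0,0.076],"hand": 1},
    {"slide": [0,0.8,0],"rot": [0,0,0.095],"hand": 1},
  ],
)

```text
time_s: 8.5
eef_pos: [0.4585, 0.0079, 0.1103]
tcp_rot: [3.14, 0.003, -0.61]
ft_force: [-0.1, -0.0, -0.2]
width: 0.0009
```

Emit:
carry_out(
  rows=[
    {"slide": [-0.05,0.1,0],"rot": [0,0,0.019],"hand": 1},
    {"slide": [-0.1,0.2,0],"rot": [0,0,0.038],"hand": 1},
    {"slide": [-0.15,0.3,0],"rot": [0,0,0.057],"hand": 1},
    {"slide": [-0.28,0.36,0],"rot": [0,0,0.076],"hand": 1},
    {"slide": [-0.28,0.36,0],"rot": [0,0,0.095],"hand": 1},
  ],
)

```text
time_s: 8.92
eef_pos: [0.4278, 0.0441, 0.1101]
tcp_rot: [-3.141, 0.007, -0.012]
ft_force: [-0.5, -0.3, -0.7]
width: 0.0004
```

Emit:
carry_out(
  rows=[
    {"slide": [0,0,0],"rot": [0,0,0],"hand": 1},
    {"slide": [0,0,0],"rot": [0,0,0],"hand": 1},
    {"slide": [0,0,0],"rot": [0,0,0],"hand": 1},
  ],
)

```text
time_s: 9.17
eef_pos: [0.4318, 0.0421, 0.1112]
tcp_rot: [3.141, 0.001, -0.024]
ft_force: [-0.5, 0.9, 0.2]
width: 0.0006
```

```bash
python3 - <<'E'
from h import *
s=ctrl.state();print(s["time_s"],s["eef_pos"],s["tcp_rot"],s["ft_force"],s["joint_pos"])
p,d=ctrl.camera("wrist"); cv2.imwrite(f"pics/wrist7.png",p[:,:,::-1])
p,d=ctrl.camera("top"); p=p[:,:,::-1]; cv2.imwrite(f"pics/top7.png",cv2.resize(p[220:330,220:430],None,fx=3.8,fy=3.8))
E
```

```text
9.1667 [0.43182579 0.04210125 0.11116445] [ 3.14122032e+00  8.50566040e-04 -2.43691734e-02] [-0.48128509  0.88539916  0.23158464] [-0.4813343   0.49505719  0.47495682  2.15594888 -0.4086901   0.57750745
  0.26747603]
```

View pics/wrist7.png

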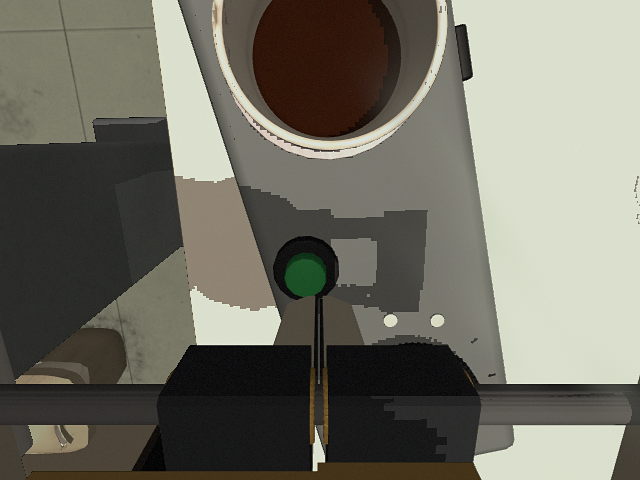

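View pics/top7.png

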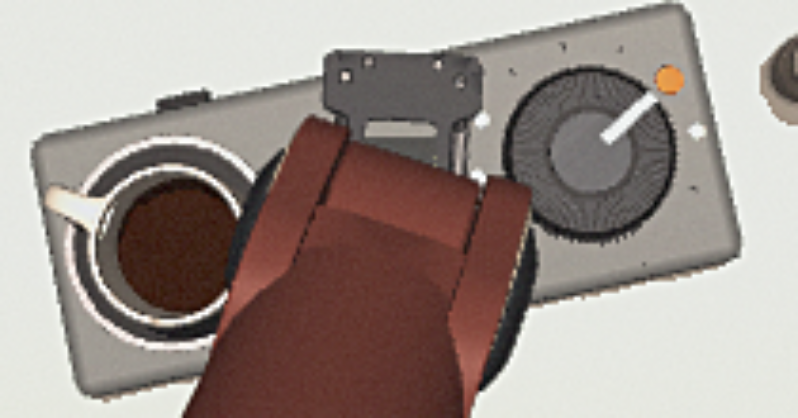

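Emit:
carry_out(
  rows=[
    {"slide": [-0.02,-0.01,-0.2],"rot": [0,0,0],"hand": 1},
    {"slide": [-0.02,-0.01,-0.35],"rot": [0,0,0],"hand": 1},
    {"slide": [-0.02,-0.01,-0.45],"rot": [0,0,0],"hand": 1},
    {"slide": [-0.02,-0.01,-0.45],"rot": [0,0,0],"hand": 1},
    {"slide": [-0.02,-0.01,-0.45],"rot": [0,0,0],"hand": 1},
  ],
)

```text
time_s: 9.68
eef_pos: [0.4298, 0.0412, 0.0663]
tcp_rot: [3.141, 0.001, -0.022]
ft_force: [0.2, -0.3, 0.7]
width: 0.0005
```

Emit:
carry_out(
  rows=[
    {"slide": [0,0,-0.02],"rot": [0,0,0],"hand": 1},
    {"slide": [0,0,-0.04],"rot": [0,0,0],"hand": 1},
    {"slide": [0,0,-0.06],"rot": [0,0,0],"hand": 1},
    {"slide": [0,0,-0.06],"rot": [0,0,0],"hand": 1},
  ],
)

```text
time_s: 10.02
eef_pos: [0.4305, 0.0415, 0.0609]
tcp_rot: [-3.141, -0.001, -0.021]
ft_force: [0.5, -0.6, 2.0]
width: 0.0003
```

Emit:
carry_out(
  rows=[
    {"slide": [0,0,-0.02],"rot": [0,0,0],"hand": 1},
    {"slide": [0,0,-0.04],"rot": [0,0,0],"hand": 1},
    {"slide": [0,0,-0.06],"rot": [0,0,0],"hand": 1},
    {"slide": [0,0,-0.06],"rot": [0,0,0],"hand": 1},
  ],
)

```text
time_s: 10.35
eef_pos: [0.4305, 0.0415, 0.0547]
tcp_rot: [-3.141, -0.001, -0.021]
ft_force: [0.6, -0.8, 4.4]
width: 0.0005
```

Emit:
carry_out(
  rows=[
    {"slide": [0,0,-0.01],"rot": [0,0,0],"hand": 1},
    {"slide": [0,0,-0.01],"rot": [0,0,0],"hand": 1},
    {"slide": [0,0,-0.01],"rot": [0,0,0],"hand": 1},
  ],
)

```text
time_s: 10.6
eef_pos: [0.4305, 0.0415, 0.0542]
tcp_rot: [-3.141, -0.001, -0.022]
ft_force: [0.5, 0.9, 10.3]
width: 0.0002
```

Emit:
carry_out(
  rows=[
    {"slide": [0,0,0.1],"rot": [0,0,0],"hand": 1},
    {"slide": [0,0,0.3],"rot": [0,0,0],"hand": 1},
    {"slide": [0,0,0.6],"rot": [0,0,0],"hand": 1},
    {"slide": [0,0,0.9],"rot": [0,0,0],"hand": 1},
    {"slide": [0,0,1],"rot": [0,0,0],"hand": 1},
  ],
)

```text
time_s: 11.02
eef_pos: [0.4309, 0.0413, 0.1562]
tcp_rot: [-3.141, -0.004, -0.022]
ft_force: [0.9, 0.2, -0.4]
width: 0.0008
```

Emit:
carry_out(
  rows=[
    {"slide": [0.3,0,0.2],"rot": [0,0,0],"hand": 1},
    {"slide": [0.6,0,0.3],"rot": [0,0,0],"hand": 1},
    {"slide": [0.6,0,0.3],"rot": [0,0,0],"hand": 1},
    {"slide": [0.6,0,0.3],"rot": [0,0,0],"hand": 1},
  ],
)

```text
time_s: 11.35
eef_pos: [0.4905, 0.0415, 0.1834]
tcp_rot: [3.141, 0.0, -0.021]
ft_force: [-2.1, -0.3, -0.5]
width: 0.0004
```

```bash
python3 - <<'E'
from h import *
s=ctrl.state();print(s["time_s"],s["eef_pos"],s["ft_force"])
p,d=ctrl.camera("scene"); p=p[:,:,::-1]; cv2.imwrite("pics/scene8.png",cv2.resize(p[190:330,210:410],None,fx=3.8,fy=3.8))
p,d=ctrl.camera("wrist"); cv2.imwrite("pics/wrist8.png",p[:,:,::-1])
E
```

```text
11.35 [0.49047153 0.0414969  0.18343668] [-2.05781634 -0.32676903 -0.48808663]
```

View pics/scene8.png

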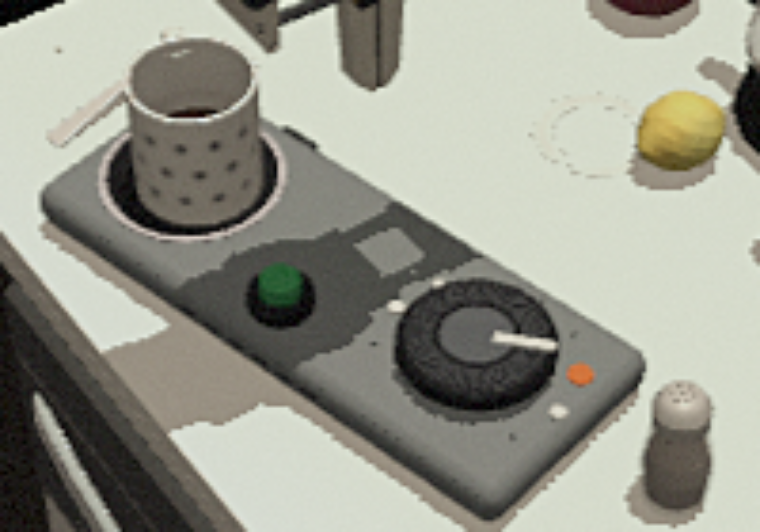

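View pics/wrist8.png

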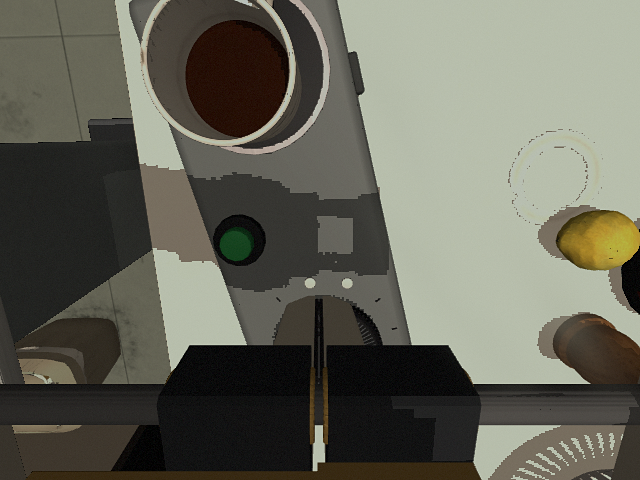

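```bash
python3 - <<'E'
from h import *
p,d=ctrl.camera("scene"); p=p[:,:,::-1]
cr=p[255:310,310:360];hsv=cv2.cvtColor(np.ascontiguousarray(cr),cv2.COLOR_BGR2HSV)
C=np.array([.4943,-.0606])
for s,c in blob((hsv[...,1]<50)&(hsv[...,2]>180)):
    q=ray("scene",c+[310,255],.059)[:2]; e=q-C;print(s,c+[310,255],np.hypot(*e),np.degrees(np.arctan2(e[1],e[0]))-13.16)
s=ctrl.state();print(s["time_s"],s["ft_force"],abs(s["joint_vel"]).max())
ctrl.sign_off()
E
```

```text
201 [350.99 259.76] 0.0650452409073224 6.468495186917142
11 [314. 270.] 0.051272683108196326 106.89563689777218
38 [347.34 279.16] 0.027454711664039247 -60.85303917349526
10 [356.5 297.8] 0.07406182388118963 -101.67464791235348
11.5 [-0.39027319 -0.34458858  1.30782371] 0.004145628379665395
the job is handed in; nothing more can be done
```

The dial is at the orange dot, the start button has been pressed and released, and the job is handed in at 11.5 s. Handing in reports no verdict.

- **Dial:** it began at +30° and needed to reach -60°, three clicks clockwise. My first 30° of arc, pressing with about 4 N, slipped and left the dial where it was. At about 7–8 N, roughly the spindle's stop, it followed the finger. After I let go, the last scene picture put the pointer at -60.9°, and the top view also showed it in line with the orange dot.
- **Button:** I pressed it to its stop. The force rose to 10.3 N there, above the 5 N given for the stop but well under the 40 N limit. I then lifted clear. In the last pictures it looks fully up, judged by eye only.
- **Other things:** in the last pictures the mug is still on its pad and the salt shaker is where it was. The teaspoon was mostly out of view, but the arm never came near it. The arm is clear of everything. The last force reading was 1.3 N upward with the arm touching nothing, so I took it as noise.

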